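Set the splash screen and hold the citrus press on burst

TASK

Get the citrus press going for a burst: first swing the loose wing of its splash screen round until it stands square to the fixed panel, as a wall between the bowl and the dial, and let go of it. Then turn the spring-return dial clockwise past its first and second clicks to the third and hold it there against its spring; finish while still holding it. Leave the lemon, the mug and the spice jar where they stand.

Things in the scene. Friction and masses are not known exactly. Their poses are not given: they have to be found in the camera images.
- press: Citrus press, fixed: white housing 180x300x45 mm (x,y,z). Origin under its centre; x away from the robot, y left, z up. In mm from it: bowl (110 across, top z 85) and cone (top z 95) at y 85; fixed screen panel along y at x 75, from y 8 to 143, top z 159; dial axis at x -35, y -110. One, two and three black pips on the robot's side of the dial mark its clicks.
- wing_tab (a point): Centre of the grey pull tab on top of the wing, the hinged half of the splash screen. Tab 10 mm thick, 34 mm along the wing, top at z 189 mm; this point is at z 175 mm, 85 mm from the hinge axis. Wing: steel sheet 6 mm thick, 115 mm long from the hinge, z 53 to 161 mm. y axis: along the wing from free end to hinge; x: square to the sheet; z up.
- wing_hinge (a point): Point on the wing's upright hinge axis, level with the tab's centre (z 175 mm), at x 75, y 0 mm of the press.
- wing (a joint): Wing angle, rad. 0: in line with the fixed panel, free end to the right, behind the dial; grows as the free end swings towards the robot (clockwise from above); 1.571: square, between bowl and dial; stop at 1.9. Starts at 0.1 to 0.8. Stiff: about 0.12 N m (1.5 N at the tab) moves it and it stays where it is left.
- dial_grip (a point): Centre of the dial's black bar grip, on the dial's upright axis, z 75 mm above the worktop. Bar 50 mm long, 14 mm thick, from z 57 to 89 mm, on a disc 60 mm across. x axis: along the bar; at rest the bar lies along the press's x axis with its white pointer towards the robot.
- dial (a joint): Dial angle, rad, growing clockwise seen from above. 0: rest, to which its spring returns it from any click when let go. Clicks at 0.4 (first), 0.8 (second), 1.2 (third), stop at 1.35. Return torque 0.09 N m at rest, 0.16 N m at the third click; the humps half-way between clicks add about 0.05 N m.
- lemon_1: A lemon, 70 x 58 x 56 mm, lying in front of the press; bystander. Origin at its underside.
- mug_1: A small white mug, 64 x 91 x 51 mm, standing to the right of the press; bystander. Origin at its underside.
- spice_jar_2: A spice jar with a red cap, 45 mm across and 106 mm tall, standing to the left of the press; bystander. Origin at its underside.

How it is judged:
By the outcome, as a careful person would: the job done as asked, in the order asked, and still so for the second after the job is handed in, while the arm keeps its last pose, push and grip.
It also fails if it takes over 61 s, if anything falls off the work surface, if the arm or the gripper's body presses on something with over 40 N, if the wrist force passes 120 N, or if a joint passes its speed limit or range.

ROBOT

A 6-joint arm with a two-finger parallel gripper is mounted at the origin on a cart in front of the work surface, level with it; the furniture and walls round the work are solid. World frame = base frame: x ahead of the robot, y to its left, z up, the work surface at z = 0. Lengths are in m, angles in rad, forces in N, time in s.
With the tool pointing down it reaches from about 0.35 to 0.85 m from the base axis. Payload 8.1 kg.
Tool frame: the origin (TCP) lies midway between the tips of the shut fingers; the grasp point (between the pads) lies 19 mm behind it; z points along the fingers, x is the direction in which the jaws open and shut, and the axes are right-handed (so a half turn about z gives the same grasp; the last joint's range is limited). The gripper opens to 93 mm and grips with 3 to 60 N. Pads are 15 mm wide; open, the fingers measure 128 mm over their backs; the gripper's body (75 mm by 188 mm) begins 65 mm behind the grasp point.
Start: joints at [-1.325, 0.13, 1.488, -0, 1.523, -0.085], TCP at [0.195, -0.567, 0.219] pointing down, gripper open.
Joint ranges: [-2.96, 2.96], [-0.89, 2.26], [0.02, 2.5], [-1.34, 4.48], [0, 2.73], [-2.66, 2.66]. Speed limits (rad/s): [2.39, 2.39, 2.79, 3.14, 3.14, 3.14].

INTERFACE

Orientations are given as a rotation vector (axis times angle).
In Python, from cell import manip gives the robot as it stands.
- The arm moves only by the shell command python3 -m inch 'ROWS' [OPENING]. ROWS is JSON, a list that holds one entry, the list of rows, each a list of 6 numbers: the shift along the tool's x, y, z in mm, then the turn, a rotation vector about the tool's x, y, z in rad. A call has exactly 8 rows; each row shifts and turns the commanded pose from where the row before left it, along the tool's axes as they then stand; what a row does not reach is not made up. A row lasts 1/10 s, in which the tool goes at most 50 mm and 8.59 degrees, less where a joint would pass 70% of its speed; a pose out of reach is approached as far as the arm can. A call with a gripper value outside its range is refused whole. OPENING is the finger opening in mm, from 0 to 93, set as the call begins (- or left out, the last holds). The fingers move at their own pace and stop on an object; the grip force is fixed at half the most. Time passes only in rows, so rows that do not move let the fingers close, or fill a call up. It gives the time, the measured TCP pose, the force and the opening at its end, in the units of the state.
- manip.get_state(): the state, without advancing time (a new reading comes with each control period).
- manip.snapshot(name): name is "side" or "top"; returns a dict with "frame" (384x512x3 uint8, red, green, blue), "vfov" (degrees; the focal length in pixels is half the picture's height over the tangent of half this angle, whatever the lens; pixels are square), "cx", "cy" (the principal point, pixels), "dist_coeffs" ([k1, k2, p1, p2, k3] as OpenCV has them; the pictures are not rectified), "R" (3x3) and "t" (3): a world point X has camera coordinates R X + t. Camera axes: x right, y down, z forward; pixel columns grow to the right and rows downward; lengths in m; the calibration is good to about 2 mm. A picture is of the moment at which its call begins. There is no depth.
- manip.hand_in(): hands the job in, once; it reports no verdict.
The state is a dict: "clock": time; "q": joint angles; "qvel": joint speeds; "joint_efforts": joint torques, N m; "tool_pos": TCP position; "orientation": TCP orientation; "ft_force": force on the tool from outside, world axes, zero at the start; "wrist_torque": the same for the moment, N m; "grip_width": opening from 0.0 (shut) to 1.0 (fully open).
Only numpy, scipy, OpenCV 4.12 (cv2) and the standard library are available. Lean on these libraries where they do the work, as an engineer would, in place of code of your own. Each camera call takes 0.05 s, during which the arm holds its last target. There are 200 camera calls.

## Working session

There is one attempt and no reset: what is moved stays moved. The work goes in short steps, Python scripts to look and compute and a shell command to move; the robot and the scene stay as the last step left them, time stands still between calls to the robot, and variables do not carry over. Pictures are saved under pics/ and viewed, about 8 in all and at most 12, crops included, and the job is handed in when it is done.

```bash
mkdir -p pics; python3 - <<'E'
from cell import manip
import cv2,json,numpy as np
for n in("side","top"):
    s=manip.snapshot(n); cv2.imwrite(f"pics/{n}0.png",s["frame"][:,:,::-1])
    print(n,s["vfov"],s["cx"],s["cy"],s["dist_coeffs"],np.round(s["R"],3).tolist(),s["t"])
print(manip.get_state())
E
```

```text
side 51.6996456685258 254.2800474407103 196.89206591872687 [-0.06340565  0.          0.          0.          0.        ] [[0.844, -0.537, 0.009], [-0.473, -0.751, -0.46], [0.254, 0.384, -0.888]] [-0.47090579  0.27106777  0.83997397]
top 50.431293960479955 256.4015895667367 186.1282855990974 [0.02889627 0.         0.         0.         0.        ] [[-0.061, -0.998, -0.0], [-0.974, 0.059, -0.221], [0.22, -0.013, -0.975]] [-0.03261998  0.56306663  0.85594877]
{'clock': 0.1, 'q': array([-1.32545072e+00,  1.31097527e-01,  1.48914358e+00,  1.38187484e-05,
        1.52300090e+00, -8.54085600e-02]), 'qvel': array([ 7.73090437e-04, -8.82242485e-04, -3.23518621e-03, -2.55175102e-04,
        4.59741474e-05, -1.29104157e-03]), 'joint_efforts': array([ 6.07994389e-04, -5.61344433e+01, -4.93094265e+01,  7.70585239e-02,
        2.92923313e-02, -8.30971908e-05]), 'tool_pos': array([ 0.19475243, -0.56698158,  0.21769996]), 'orientation': array([-2.55595610e+00,  1.82480273e+00,  1.95773663e-03]), 'ft_force': array([-0.32947539, -0.00716633, -1.10141845]), 'wrist_torque': array([ 0.02337441,  0.01268796, -0.02006913]), 'grip_width': 0.9980276166476104}
```

View pics/top0.png

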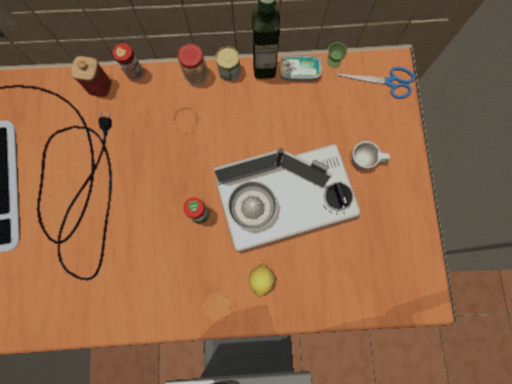

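View pics/side0.png

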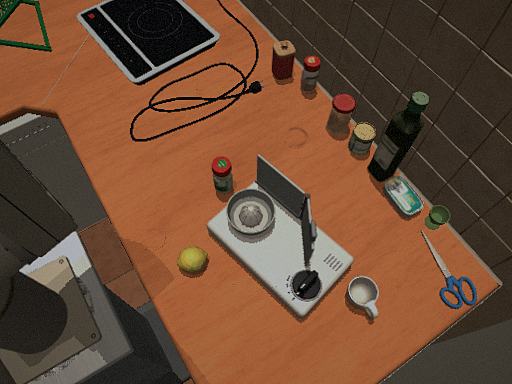

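Top view: press housing corners at about (217,165), (335,147), (357,213), (235,248), with the dial at (340,195) and the wing from (282,155) to (327,183). The side view agrees, with the dial at (306,285). Next I'll enlarge both and measure.

```bash
cat > h.py <<'E'
import cv2,numpy as np
from cell import manip
def K(s):
    f=s["frame"].shape[0]/2/np.tan(np.radians(s["vfov"])/2)
    return np.array([[f,0,s["cx"]],[0,f,s["cy"]],[0,0,1]])
def ray(s,px):
    u=cv2.undistortPoints(np.array([[px]],float),K(s),np.array(s["dist_coeffs"]))[0,0]
    R=np.array(s["R"]);return -R.T@np.array(s["t"]),R.T@np.array([u[0],u[1],1])
def onz(s,px,z):
    c,d=ray(s,px);return c+d*(z-c[2])/d[2]
def proj(s,X):
    R=np.array(s["R"]);return cv2.projectPoints(np.atleast_2d(X).astype(float),cv2.Rodrigues(R)[0],np.array(s["t"]),K(s),np.array(s["dist_coeffs"]))[0][:,0]
def crop(s,name,x0,y0,x1,y1,k=5):
    cv2.imwrite(name,cv2.resize(s["frame"][y0:y1,x0:x1,::-1],None,fx=k,fy=k,interpolation=cv2.INTER_CUBIC))
E
python3 - <<'E'
from h import *
s=manip.snapshot("top"); crop(s,"pics/t1.png",208,138,368,258)
f=s["frame"].astype(int)
hsv=cv2.cvtColor(s["frame"],cv2.COLOR_RGB2HSV)
m=((hsv[...,1]<60)&(hsv[...,2]>120)).astype(np.uint8)
m[:135]=0;m[262:]=0;m[:,:205]=0;m[:,360:]=0
c=max(cv2.findContours(m,0,2)[0],key=cv2.contourArea)
r=cv2.minAreaRect(cv2.convexHull(c));b=cv2.boxPoints(r);print(b)
P=np.array([onz(s,p,.045) for p in b]);print(P.round(3),P.mean(0).round(3),[np.linalg.norm(P[i]-P[i-1]).round(3) for i in range(4)])
h=cv2.convexHull(c);print(cv2.approxPolyDP(h,4,True)[:,0].tolist())
s2=manip.snapshot("side"); crop(s2,"pics/s1.png",200,150,360,320,4)
E
```

```text
[[211.97679 172.30263]
 [337.19168 135.26723]
 [360.7276  214.84111]
 [235.51273 251.87651]]
[[ 0.603  0.034  0.045]
 [ 0.675 -0.265  0.045]
 [ 0.483 -0.298  0.045]
 [ 0.418 -0.012  0.045]] [ 0.545 -0.135  0.045] [np.float64(0.191), np.float64(0.307), np.float64(0.195), np.float64(0.294)]
[[335, 145], [359, 214], [236, 250], [216, 180], [284, 151]]
```

View pics/t1.png

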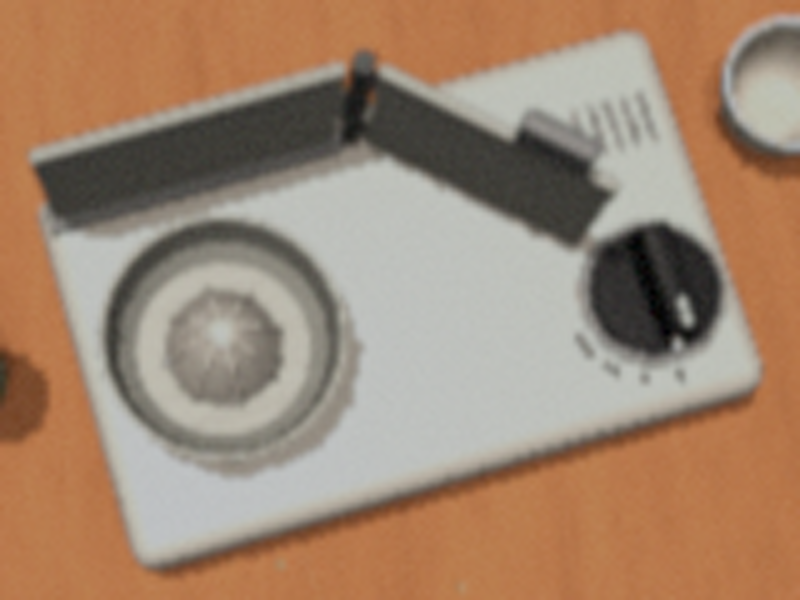

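View pics/s1.png

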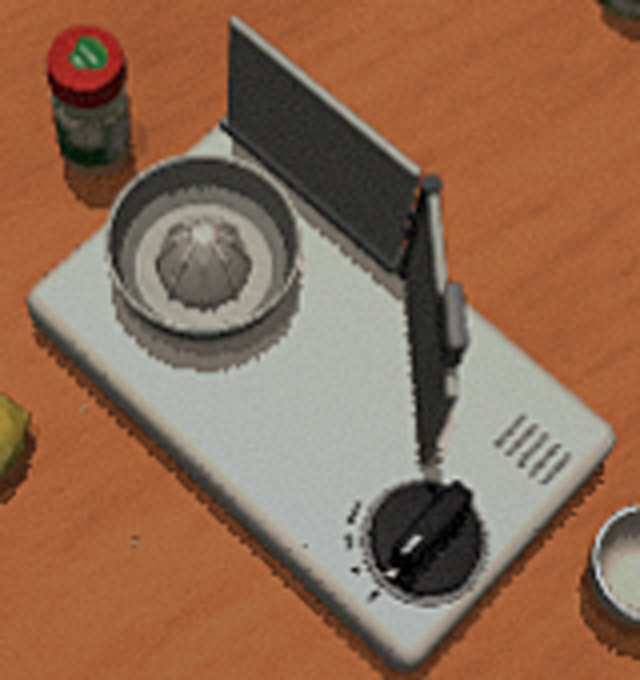

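Both crops agree: in the top one the disc centre is at crop (655,288), the bowl rim at (225,338), the hinge post top at (364,60), and the tab at (538,115)–(598,155). The pointer is at rest, towards the robot. The wing is open by about 0.75 rad, with its tip close to the dial. Next I'll triangulate.

```bash
cat > m1.py <<'E'
from h import *
T=manip.snapshot("top");S=manip.snapshot("side")
t=lambda x,y:((x+.5)/5-.5+208,(y+.5)/5-.5+138)
q=lambda x,y:((x+.5)/4-.5+200,(y+.5)/4-.5+150)
def tri(a,b):
    c1,d1=ray(T,a);c2,d2=ray(S,b);A=np.c_[d1,-d2];k=np.linalg.lstsq(A,c2-c1,rcond=None)[0]
    p,r=c1+k[0]*d1,c2+k[1]*d2;return (p+r)/2,np.linalg.norm(p-r)
for n,a,b,z in[("dial disc",t(655,288),q(428,540),.057),("bowl",t(222,335),q(203,243),.085),("hinge",t(365,58),q(432,183),.165),
  ("tabL",t(538,113),q(452,285),.189),("tabR",t(600,150),q(461,325),.189),("corner FR",t(755,385),q(410,665),.045),("corner FL",t(140,560),q(30,300),.045),("corner BR",t(640,35),q(613,430),.045)]:
    p,e=tri(a,b);print(n,p.round(4),"gap",e.round(4),"top@z",onz(T,a,z).round(4)[:2],"side@z",onz(S,b,z).round(4)[:2])
E
python3 m1.py
```

```text
dial disc [ 0.5291 -0.2509  0.0542] gap 0.0012 top@z [ 0.5292 -0.2505] side@z [ 0.5277 -0.2512]
bowl [ 0.5135 -0.0542  0.0858] gap 0.0017 top@z [ 0.5145 -0.0544] side@z [ 0.5128 -0.0538]
hinge [ 0.6103 -0.1191  0.1638] gap 0.0022 top@z [ 0.611  -0.1193] side@z [ 0.6086 -0.1194]
tabL [ 0.5715 -0.1809  0.2013] gap 0.0033 top@z [ 0.5767 -0.1834] side@z [ 0.5744 -0.1773]
tabR [ 0.5555 -0.2019  0.2128] gap 0.0031 top@z [ 0.5602 -0.2062] side@z [ 0.5659 -0.1961]
corner FR [ 0.4865 -0.2965  0.0335] gap 0.0014 top@z [ 0.4843 -0.2933] side@z [ 0.4849 -0.2976]
corner FL [ 0.4226 -0.0116  0.0353] gap 0.0016 top@z [ 0.4228 -0.0121] side@z [ 0.4206 -0.0156]
corner BR [ 0.6489 -0.2563  0.0558] gap 0.0004 top@z [ 0.6526 -0.2587] side@z [ 0.6531 -0.2547]
```

Press pose: yaw ≈ 0.234 rad (spacings agree to 1–2 mm), dial (0.529,-0.251), hinge (0.6105,-0.1185), tab (0.5685,-0.195), wing ≈ 0.74 rad. First I'll move above the tab.

```bash
cat > go.py <<'E'
import sys
from h import *
from scipy.spatial.transform import Rotation as Ro
# go.py x y z heading_deg : remaining shift (tool axes, mm) and turn about tool z
st=manip.get_state();R=Ro.from_rotvec(st["orientation"]).as_matrix();p=np.array(st["tool_pos"])
x,y,z,h=map(float,sys.argv[1:5]);h=np.radians(h)
G=np.c_[[np.cos(h),np.sin(h),0],[np.sin(h),-np.cos(h),0],[0,0,-1]]
print("t",round(st["clock"],2),"pos",p.round(4),"head",np.degrees(np.arctan2(R[1,0],R[0,0])).round(1),"F",np.round(st["ft_force"],1),"q",np.round(st["q"],2),"w",round(st["grip_width"]*93,1))
print("shift mm",(R.T@(np.array([x,y,z])-p)*1e3).round(1),"turn",Ro.from_matrix(R.T@G).as_rotvec().round(3))
E
python3 -m inch '[[[-14.4,-29.7,-5,0,0,0],[-14.4,-29.7,-5,0,0,0],[-14.4,-29.7,-5,0,0,0],[-14.4,-29.7,-5,0,0,0],[-14.4,-29.7,-5,0,0,0],[-14.4,-29.7,-5,0,0,0],[-14.4,-29.7,-5,0,0,0],[-14.4,-29.7,-5,0,0,0]]]' 60
python3 -m inch '[[[-14.4,-29.7,0,0,0,0],[-14.4,-29.7,0,0,0,0],[-14.4,-29.7,0,0,0,0],[-14.4,-29.7,0,0,0,0],[-14.4,-29.7,0,0,0,0],[-14.4,-29.7,0,0,0,0],[-14.4,-29.7,0,0,0,0],[-14.4,-29.7,0,0,0,0]]]'
python3 -m inch '[[[0,0,0,0,0,-0.1],[0,0,0,0,0,-0.1],[0,0,0,0,0,-0.1],[0,0,0,0,0,-0.1],[0,0,0,0,0,-0.1],[0,0,0,0,0,-0.1],[0,0,0,0,0,-0.1],[0,0,0,0,0,-0.03]]]'
python3 go.py 0.5685 -0.195 0.16 -28.8
python3 - <<'E'
from h import *
s=manip.snapshot("side");t=manip.snapshot("top")
a=s["frame"][100:340,190:390];b=t["frame"][90:290,180:400]
a=cv2.resize(a[:,:,::-1],(400,480),interpolation=2);b=cv2.resize(b[:,:,::-1],(400,364),interpolation=2)
o=np.zeros((480,800,3),np.uint8);o[:,:400]=a;o[:364,400:]=b;cv2.imwrite("pics/c2.png",o)
E
```

```text
clock: 1.1
tool_pos: [0.383, -0.3803, 0.2589]
orientation: [-2.557, 1.825, -0.0]
ft_force: [0.1, -0.3, -0.2]
grip_width: 0.645
clock: 1.9
tool_pos: [0.5703, -0.1941, 0.2586]
orientation: [2.557, -1.825, 0.0]
ft_force: [0.2, -0.4, 0.3]
grip_width: 0.645
clock: 2.7
tool_pos: [0.5694, -0.1952, 0.2585]
orientation: [-3.041, 0.788, 0.0]
ft_force: [0.1, -0.2, 0.4]
grip_width: 0.648
t 2.7 pos [ 0.5694 -0.1952  0.2585] head -29.1 F [ 0.1 -0.2  0.4] q [-0.42  0.12  1.42 -0.    1.59  0.09] w 60.2
shift mm [-0.9  0.3 98.5] turn [ 0.     0.    -0.005]
```

View pics/c2.png

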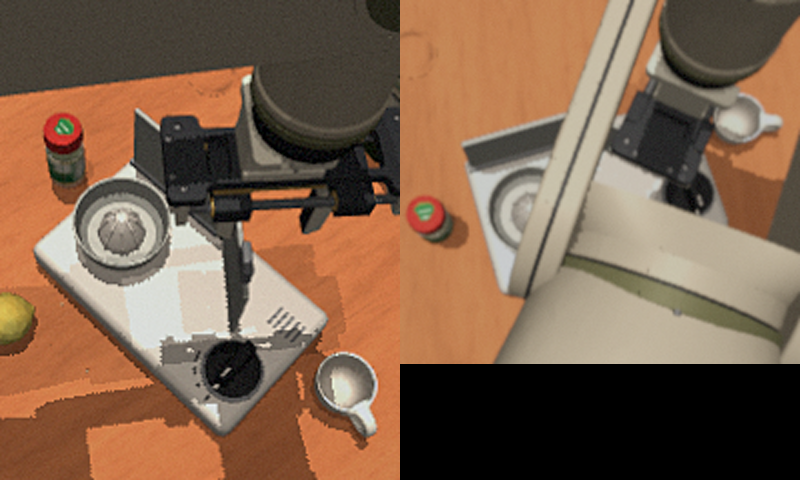

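The side crop shows the long side of the gripper body lying along the jaw direction. The tab at (243,258) sits below and between the fingers, and lemon, mug and jar are clear. Next: descend and close.

```bash

python3 -m inch '[[[0,0,13,0,0,0],[0,0,13,0,0,0],[0,0,13,0,0,0],[0,0,13,0,0,0],[0,0,13,0,0,0],[0,0,13,0,0,0],[0,0,12,0,0,0],[0,0,8,0,0,0]]]'
python3 -m inch '[[[0,0,0,0,0,0],[0,0,0,0,0,0],[0,0,0,0,0,0],[0,0,0,0,0,0],[0,0,0,0,0,0],[0,0,0,0,0,0],[0,0,0,0,0,0],[0,0,0,0,0,0]]]' 0
python3 go.py 0.5685 -0.195 0.16 -28.8
```

```text
clock: 3.6
tool_pos: [0.5691, -0.195, 0.1591]
orientation: [-3.04, 0.793, 0.002]
ft_force: [-0.4, 0.2, 0.9]
grip_width: 0.641
clock: 4.4
tool_pos: [0.5693, -0.1952, 0.1608]
orientation: [3.04, -0.792, -0.001]
ft_force: [-1.8, 1.0, 2.1]
grip_width: 0.105
t 4.4 pos [ 0.5693 -0.1952  0.1608] head -29.2 F [-1.8  1.   2.1] q [-0.42  0.17  1.55 -0.    1.42  0.09] w 9.8
shift mm [-0.8  0.2  0.8] turn [ 0.     0.    -0.007]
```

Gripped: the opening of 9.8 mm matches the tab's 10 mm. Now I'll swing along the arc about the hinge (r≈85.5 mm).

```bash

python3 -m inch '[[[-4.53,-0.12,0,0,0,0.053],[-4.53,-0.12,0,0,0,0.053],[-4.53,-0.12,0,0,0,0.053],[-4.53,-0.12,0,0,0,0.053],[-4.53,-0.12,0,0,0,0.053],[-4.53,-0.12,0,0,0,0.053],[-4.53,-0.12,0,0,0,0.053],[-4.53,-0.12,0,0,0,0.053]]]'
python3 go.py 0.528 -0.1385 0.16 -76.6
```

```text
clock: 5.2
tool_pos: [0.5416, -0.1719, 0.1608]
orientation: [2.802, -1.417, -0.002]
ft_force: [-6.1, -2.4, 3.7]
grip_width: 0.107
t 5.2 pos [ 0.5416 -0.1719  0.1608] head -53.6 F [-6.1 -2.4  3.7] q [-0.4   0.08  1.65 -0.    1.41  0.54] w 9.9
shift mm [-34.9  -8.9   0.8] turn [ 0.002 -0.     0.401]
```

```bash

python3 -m inch '[[[-4.3,0,0,0,0,0.05],[-4.3,0,0,0,0,0.05],[-4.3,0,0,0,0,0.05],[-4.3,0,0,0,0,0.05],[-4.3,0,0,0,0,0.05],[-4.3,0,0,0,0,0.05],[-4.3,0,0,0,0,0.05],[-4.3,0,0,0,0,0.05]]]'
python3 -m inch '[[[0,0,0,0,0,0],[0,0,0,0,0,0],[0,0,0,0,0,0],[0,0,0,0,0,0],[0,0,0,0,0,0],[0,0,0,0,0,0],[0,0,0,0,0,0],[0,0,0,0,0,0]]]' 
python3 go.py 0.5273 -0.1383 0.16 -76.6
```

```text
clock: 6.0
tool_pos: [0.5261, -0.1408, 0.1608]
orientation: [2.465, -1.945, -0.003]
ft_force: [-7.9, 0.6, 6.8]
grip_width: 0.105
clock: 6.8
tool_pos: [0.526, -0.1405, 0.1608]
orientation: [2.468, -1.942, -0.004]
ft_force: [-9.2, 1.9, 7.2]
grip_width: 0.104
t 6.8 pos [ 0.526  -0.1405  0.1608] head -76.4 F [-9.2  1.9  7.2] q [-0.35  0.02  1.71 -0.    1.41  0.98] w 9.7
shift mm [-1.8 -1.8  0.8] turn [0.003 0.001 0.003]
```

```bash

python3 -m inch '[[[-1,0,0,0,0,0.01],[-1,0,0,0,0,0.01],[0,0,0,0,0,0],[0,0,0,0,0,0],[0,0,0,0,0,0],[0,0,0,0,0,0],[0,0,0,0,0,0],[0,0,0,0,0,0]]]'
python3 -m inch '[[[0,0,0,0,0,0],[0,0,0,0,0,0],[0,0,0,0,0,0],[0,0,0,0,0,0],[0,0,0,0,0,0],[0,0,0,0,0,0],[0,0,0,0,0,0],[0,0,0,0,0,0]]]' 50
python3 -m inch '[[[0,0,-10,0,0,0],[0,0,-15,0,0,0],[0,0,-15,0,0,0],[0,0,-15,0,0,0],[0,0,-15,0,0,0],[0,0,-15,0,0,0],[0,0,0,0,0,0],[0,0,0,0,0,0]]]'
python3 go.py 0.529 -0.251 0.067 -122.4
```

```text
clock: 7.6
tool_pos: [0.5256, -0.1388, 0.1608]
orientation: [2.448, -1.967, -0.003]
ft_force: [-8.2, 0.8, 6.6]
grip_width: 0.106
clock: 8.4
tool_pos: [0.5268, -0.1389, 0.1606]
orientation: [2.449, -1.968, 0.0]
ft_force: [-0.4, 0.2, -0.7]
grip_width: 0.535
clock: 9.2
tool_pos: [0.5271, -0.139, 0.246]
orientation: [-2.449, 1.968, -0.001]
ft_force: [-0.1, 0.2, -0.5]
grip_width: 0.538
t 9.2 pos [ 0.5271 -0.139   0.246 ] head -77.6 F [-0.1  0.2 -0.5] q [-0.35 -0.03  1.6   0.    1.57  1.  ] w 50.1
shift mm [109.8  22.3 179. ] turn [-0.001 -0.     0.782]
```

Released. Next: move over the dial at height, turn, and look at the wing and dial.

```bash

python3 -m inch '[[[14,2.8,0,0,0,0],[14,2.8,0,0,0,0],[14,2.8,0,0,0,0],[14,2.8,0,0,0,0],[14,2.8,0,0,0,0],[14,2.8,0,0,0,0],[14,2.8,0,0,0,0],[11.8,2.7,0,0,0,0]]]' 60
python3 -m inch '[[[0,0,0,0,0,0.1],[0,0,0,0,0,0.1],[0,0,0,0,0,0.1],[0,0,0,0,0,0.1],[0,0,0,0,0,0.1],[0,0,0,0,0,0.1],[0,0,0,0,0,0.1],[0,0,0,0,0,0.08]]]'
python3 go.py 0.529 -0.251 0.067 -122.4
python3 - <<'E'
from h import *
s=manip.snapshot("side");t=manip.snapshot("top")
a=s["frame"][150:320,195:365];b=t["frame"][135:265,205:365]
a=cv2.resize(a[:,:,::-1],(400,400),interpolation=2);b=cv2.resize(b[:,:,::-1],(400,325),interpolation=2)
o=np.zeros((400,800,3),np.uint8);o[:,:400]=a;o[:325,400:]=b;cv2.imwrite("pics/c3.png",o)
E
```

```text
clock: 10.0
tool_pos: [0.5286, -0.2523, 0.2456]
orientation: [2.448, -1.969, -0.0]
ft_force: [0.2, 0.4, 0.3]
grip_width: 0.643
clock: 10.8
tool_pos: [0.5287, -0.2513, 0.2457]
orientation: [-1.511, 2.754, 0.0]
ft_force: [0.6, 0.0, 0.2]
grip_width: 0.648
t 10.8 pos [ 0.5287 -0.2513  0.2457] head -122.5 F [0.6 0.  0.2] q [-0.53  0.08  1.49  0.    1.57  1.61] w 60.2
shift mm [-4.000e-01 -1.000e-01  1.787e+02] turn [-0.     0.    -0.002]
```

View pics/c3.png

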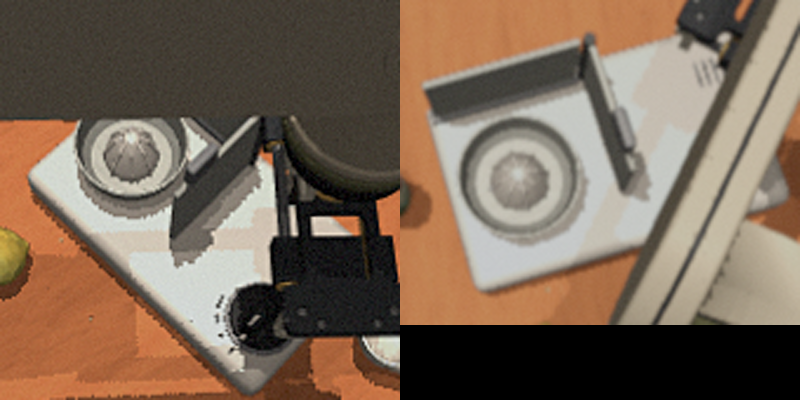

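The wing now stands between bowl and dial. In the top crop the hinge post is at (590,40), the far end of the wing's top edge at about (641,166), and the panel's top edge runs (427,85)–(580,42). Next I'll compute the angle.

```bash
python3 - <<'E'
from h import *
t=manip.snapshot("top")
c=lambda x,y:((x-400+.5)/2.5-.5+205,(y+.5)/2.5-.5+135)
hg=onz(t,c(590,40),.163);tip=onz(t,c(639,163),.161);a=onz(t,c(427,84),.159);b=onz(t,c(580,42),.159)
t1=onz(t,c(616,109),.189);t2=onz(t,c(631,149),.189)
hd=lambda v:np.degrees(np.arctan2(v[1],v[0])).round(1)
print(hg,tip,a,b,t1,t2,"wing",hd(tip-hg),np.linalg.norm(tip-hg),"panel",hd(b-a),"tab",hd(t2-t1),"hinge-tab",hd((t1+t2)/2-hg),(t1+t2)/2)
crop(t,"pics/t4.png",205,135,300,235,6)
E
```

```text
[ 0.60843667 -0.11938768  0.163     ] [ 0.50453334 -0.15093724  0.161     ] [0.58045152 0.01523503 0.159     ] [ 0.60848658 -0.11140149  0.159     ] [ 0.54305475 -0.13332348  0.189     ] [ 0.5106985  -0.14233794  0.189     ] wing -163.1 0.10860606701223137 panel -77.5 tab -164.4 hinge-tab -167.3 [ 0.52687662 -0.13783071  0.189     ]
```

View pics/t4.png

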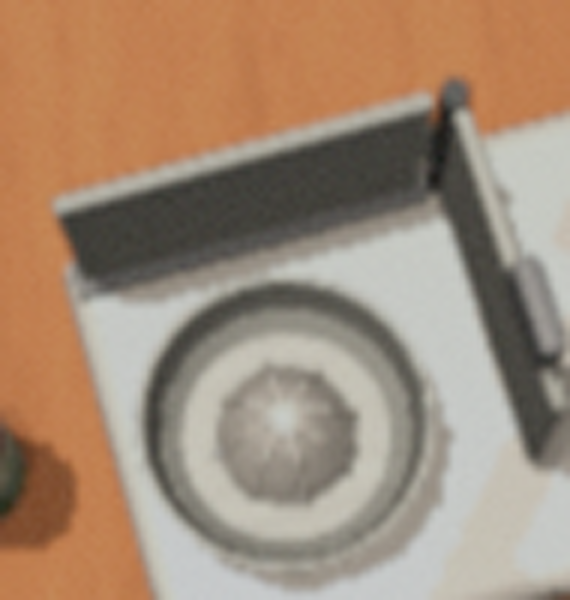

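The crop shows the dark face/rim boundary on the wing at (450,118)–(513,268) and on the panel at (68,215)–(432,108), with base lines (90,290)–(430,197) and (447,215)–(537,458). The first angle scatter was 3°, so I'll take one more check from these longer lines.

```bash
python3 - <<'E'
from h import *
t=manip.snapshot("top")
c=lambda p:((p[0]+.5)/6-.5+205,(p[1]+.5)/6-.5+135)
def hd(a,b,z):
    v=onz(t,c(b),z)-onz(t,c(a),z);return np.degrees(np.arctan2(v[1],v[0])).round(1),np.linalg.norm(v).round(3)
print("panel rim",hd((68,215),(432,108),.159),"panel base",hd((90,290),(430,197),.047),"wing rim",hd((450,118),(513,268),.161),"wing base",hd((447,215),(537,458),.053))
# predicted pixels of square wing's bottom edge (bowl side) for model pose
import numpy as np
yaw=.234;u=np.array([np.cos(yaw),np.sin(yaw),0]);v=np.array([-u[1],u[0],0]);o=np.array([.5375,-.1359,0])
for x,y,z in[(75,3,53),(-40,3,53),(75,3,161),(-40,3,161),(75,8,159),(75,143,159)]:
    q=proj(t,o+u*x/1e3+v*y/1e3+[0,0,z/1e3])[0];print((x,y,z),((q-[205,135])*6+2.5).round(0))
E
```

```text
panel rim (np.float64(-76.5), np.float64(0.129)) panel base (np.float64(-77.7), np.float64(0.136)) wing rim (np.float64(-162.2), np.float64(0.056)) wing base (np.float64(-164.4), np.float64(0.1))
(75, 3, 53) [430. 181.]
(-40, 3, 53) [522. 465.]
(75, 3, 161) [445.  95.]
(-40, 3, 161) [550. 413.]
(75, 8, 159) [431. 101.]
(75, 143, 159) [ 50. 212.]
```

The readings differ by about 3°: arm pose says square, image lines say 2–3° short. I'll settle it with a sub-pixel fit of the two high-contrast edges.

```bash
python3 - <<'E'
from h import *
t=manip.snapshot("top");g=cv2.GaussianBlur(cv2.cvtColor(t["frame"],cv2.COLOR_RGB2GRAY),(3,3),0).astype(float)
c=lambda x,y:((x+.5)/6-.5+205,(y+.5)/6-.5+135)
def edge(a,b,z,horiz,w=5):
    a,b=np.array(c(*a)),np.array(c(*b));pts=[]
    for s in np.linspace(.08,.92,60):
        p=a+s*(b-a);k=np.arange(-w,w+.01,.25)
        xs=(p[0]+k*(1-horiz)).astype(np.float32);ys=(p[1]+k*horiz).astype(np.float32)
        v=cv2.remap(g.astype(np.float32),xs[None],ys[None],cv2.INTER_LINEAR)[0]
        d=np.abs(np.gradient(cv2.blur(v[None],(5,1))[0]));i=d[2:-2].argmax()+2;pts.append(onz(t,(xs[i],ys[i]),z)[:2])
    vx,vy,x0,y0=cv2.fitLine(np.array(pts,np.float32),cv2.DIST_HUBER,0,.001,.001).ravel()
    r=np.abs((np.array(pts)-[x0,y0])@[-vy,vx]);return np.degrees(np.arctan2(vy,vx)).round(2),(np.median(r)*1e3).round(2),[x0,y0]
print("wing base",edge((447,215),(537,458),.053,0,3),"wing rim/face",edge((452,118),(508,260),.161,0,2))
print("panel rim/face",edge((80,212),(420,110),.159,1,2),"housing left",edge((85,310),(150,570),.045,0,3))
E
```

```text
wing base (np.float32(13.77), np.float64(0.18), [np.float32(0.5478029), np.float32(-0.13282515)]) wing rim/face (np.float32(13.99), np.float64(0.16), [np.float32(0.5761339), np.float32(-0.124166936)])
panel rim/face (np.float32(-77.04), np.float64(0.15), [np.float32(0.59101135), np.float32(-0.04533008)]) housing left (np.float32(13.0), np.float64(0.18), [np.float32(0.5181332), np.float32(0.01054162)])
```

The sub-pixel fit gives wing 13.9° and panel normal 13.0°, so the wing is within 1° of square (residuals 0.2 mm); the hand-picked points were the poor ones. Now I'll descend over the dial with the jaws already turned 0.8 rad ahead, to keep the gripper body clear of the wing, then close.

```bash

python3 -m inch '[[[0,0,16,0,0,0],[0,0,16,0,0,0],[0,0,16,0,0,0],[0,0,16,0,0,0],[0,0,16,0,0,0],[0,0,16,0,0,0],[0,0,16,0,0,0],[0,0,16,0,0,0]]]'
python3 -m inch '[[[0,0,10,0,0,0],[0,0,10,0,0,0],[0,0,10,0,0,0],[0,0,10,0,0,0],[0,0,8,0,0,0],[0,0,6,0,0,0],[0,0,0,0,0,0],[0,0,0,0,0,0]]]'
python3 go.py 0.529 -0.251 0.063 -122.5
```

```text
clock: 11.85
tool_pos: [0.5286, -0.2509, 0.1163]
orientation: [1.517, -2.751, -0.0]
ft_force: [-0.7, -0.3, -0.1]
grip_width: 0.646
clock: 12.65
tool_pos: [0.5288, -0.251, 0.0638]
orientation: [-1.517, 2.751, -0.0]
ft_force: [0.1, 1.1, 0.0]
grip_width: 0.644
t 12.65 pos [ 0.5288 -0.251   0.0638] head -122.3 F [0.1 1.1 0. ] q [-0.53  0.22  1.68  0.    1.24  1.6 ] w 59.9
shift mm [-0.1 -0.2  0.8] turn [-0.     0.     0.004]
```

```bash

python3 -m inch '[[[0,0,0,0,0,0],[0,0,0,0,0,0],[0,0,0,0,0,0],[0,0,0,0,0,0],[0,0,0,0,0,0],[0,0,0,0,0,0],[0,0,0,0,0,0],[0,0,0,0,0,0]]]' 0
python3 go.py 0.529 -0.251 0.063 -122.5; python3 -c "
from cell import manip;print(manip.get_state()['wrist_torque'])"
```

```text
clock: 13.45
tool_pos: [0.5286, -0.2511, 0.0637]
orientation: [1.516, -2.751, 0.0]
ft_force: [0.9, 0.1, 0.4]
grip_width: 0.143
t 13.45 pos [ 0.5286 -0.2511  0.0637] head -122.3 F [0.9 0.1 0.4] q [-0.53  0.22  1.68 -0.    1.24  1.6 ] w 13.3
shift mm [-0.3 -0.3  0.7] turn [-0.    -0.     0.004]
[ 0.23688746 -0.17779252  0.13452815]
```

The jaws closed on the bar at 13.3 mm, so it aligned with them and the dial is at about 0.79 rad; the wrist moment of about 0.13 N m fits the spring. Next I'll turn it to the third click.

```bash

python3 -m inch '[[[0,0,0,0,0,0.06],[0,0,0,0,0,0.06],[0,0,0,0,0,0.06],[0,0,0,0,0,0.06],[0,0,0,0,0,0.06],[0,0,0,0,0,0.06],[0,0,0,0,0,0.06],[0,0,0,0,0,0]]]'
python3 -m inch '[[[0,0,0,0,0,0],[0,0,0,0,0,0],[0,0,0,0,0,0],[0,0,0,0,0,0],[0,0,0,0,0,0],[0,0,0,0,0,0],[0,0,0,0,0,0],[0,0,0,0,0,0]]]'
python3 go.py 0.529 -0.251 0.063 -145.8; python3 - <<'E'
from h import *
print(manip.get_state()['wrist_torque'])
s=manip.snapshot("side");t=manip.snapshot("top")
a=s["frame"][150:350,195:395];b=t["frame"][135:265,205:365]
a=cv2.resize(a[:,:,::-1],(400,400),interpolation=2);b=cv2.resize(b[:,:,::-1],(400,325),interpolation=2)
o=np.zeros((400,800,3),np.uint8);o[:,:400]=a;o[:325,400:]=b;cv2.imwrite("pics/c5.png",o)
E
```

```text
clock: 14.25
tool_pos: [0.5283, -0.2515, 0.0637]
orientation: [0.908, -3.007, 0.001]
ft_force: [-1.9, -0.8, 1.9]
grip_width: 0.151
clock: 15.05
tool_pos: [0.5283, -0.2514, 0.0637]
orientation: [0.91, -3.006, 0.001]
ft_force: [-3.7, -3.4, 2.0]
grip_width: 0.15
t 15.05 pos [ 0.5283 -0.2514  0.0637] head -146.3 F [-3.7 -3.4  2. ] q [-0.53  0.22  1.68 -0.    1.24  2.02] w 13.9
shift mm [-0.8 -0.1  0.7] turn [-0.    -0.001 -0.009]
[-0.62342019  0.66983631  0.23338931]
```

View pics/c5.png

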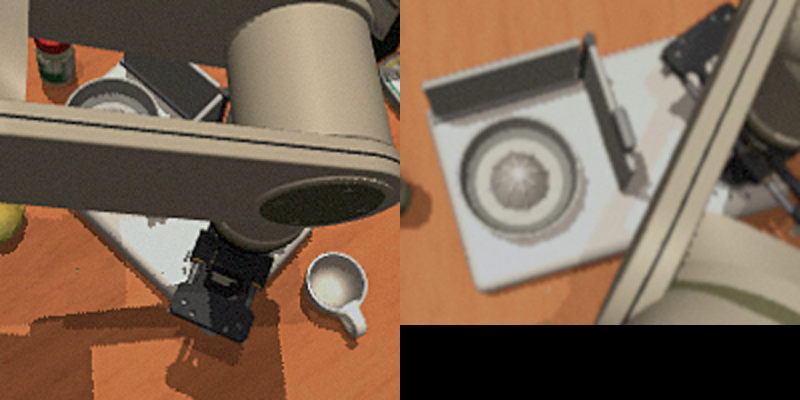

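The top crop shows the wing unmoved: hinge (590,40), tip near (630,188). In the side crop the mug is where it stood, and the jaws hold the bar turned to about 1.21 rad. A quick check that wing angle and hold are steady, then I'll hand in.

```bash

python3 -m inch '[[[0,0,0,0,0,0],[0,0,0,0,0,0],[0,0,0,0,0,0],[0,0,0,0,0,0],[0,0,0,0,0,0],[0,0,0,0,0,0],[0,0,0,0,0,0],[0,0,0,0,0,0]]]'
python3 go.py 0.529 -0.251 0.063 -145.8; python3 -c "
from cell import manip;print(manip.get_state()['wrist_torque']);print(manip.hand_in())"
```

```text
clock: 15.95
tool_pos: [0.5283, -0.2514, 0.0637]
orientation: [0.91, -3.006, 0.001]
ft_force: [-4.0, -3.7, 2.0]
grip_width: 0.147
t 15.95 pos [ 0.5283 -0.2514  0.0637] head -146.3 F [-4.  -3.7  2. ] q [-0.53  0.22  1.68 -0.    1.24  2.02] w 13.7
shift mm [-0.8 -0.1  0.7] turn [-0.    -0.001 -0.009]
[-0.61473655  0.67562324  0.20149681]
the job is handed in; nothing more can be done
None
```

I swung the wing round by its tab until it stood square, and let go of it. Then I gripped the dial and turned it clockwise to the third click. I handed the job in at about 16 s, still holding it there.

- **Wing:** the last edge fit, after release, put it at about 89° to the fixed panel. Earlier points picked by hand read 2–3° short of square. I trusted the fit, because its residuals were 0.2 mm and it agreed with the arm's pose at release. After the dial was turned, the wing looked unmoved in the top picture; I did not measure it again.
- **Dial:** the jaw direction puts it at about 1.21 rad, against 1.2 for the third click. The grip was steady at 13.7 mm on the 14 mm bar. I read the angle from the gripper, not from the pointer, which was hidden.
- **Disagreement:** the wrist moment read 0.20–0.23 N m at the third click, against 0.16 N m expected. I took this as friction and sensor offset.
- **Bystanders:** the mug was in the same place in the last picture. The lemon and spice jar were only partly in view, and nothing touched them that I know of. Contact forces in the readings stayed below about 12 N.

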